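Tall socket back in its tray, tray latched down

TASK

One of the two blue socket organisers on the bench has its tray popped up. Stand the tallest of the three loose sockets upright in the open compartment of that raised tray while the tray is still up, then press the tray's thumb plate all the way down and let go, so that the tray stays latched down. The latch is push-push: a second full press pops the tray up again, so check that it stayed down and press again only if it did not.

Things in the scene. Friction and masses are not known exactly. Their poses are not given: they have to be found in the camera images.
- tall_socket_centre (a point): Centre (half-way up, on the axis) of the tallest loose steel socket: an upright cylinder, 30 mm across and 62 mm tall, about 0.14 kg, standing on the bench; z along its axis, up. A short socket (30 mm across, 30 mm tall) and a wide one (44 mm across, 36 mm tall) stand near it, 70 mm or more away between centres.
- tray_floor (a point): Centre of the compartment's floor in the raised tray; moves with it. x runs along the tray away from the thumb plate, z up. Blue steel tray 154 (x) x 120 (y) x 30 mm, in a fixed blue case 170 x 136 x 43 mm. Compartment 100 (x) x 114 mm (y) inside, walls 3 mm thick, rim 27 mm above this point. The other organiser, alike, is shut: its tray is level with its case and full.
- thumb_plate (a point): Centre of the top face of the thumb plate: bare ribbed aluminium, 48 mm (x) by 120 mm (y), covering the end of the raised tray nearer the robot, level with the tray's rim. Moves with the tray; lies 76 mm from tray_floor towards the tray's -x and 27 mm higher. Same axes. Press it straight down with closed fingers.
- tray (a joint): How far the tray has sunk, m: 0 popped up (rim 17 mm above the case); 0.017 latched, rim level with the case; 0.0245 hard stop. Springs resist with 3 N at first to about 9 N pressed slowly (30 mm/s), more if fast. Pressed past 0.022 and let go, it catches, rising only to 0.017; let go short of 0.018 it rises to 0. From latched, pressed past 0.022 and let go, it pops up to 0.

How it is judged:
By the outcome, as a careful person would: the job done as asked, in the order asked, and still so for the second after the job is handed in, with the robot touching nothing.
It also fails if it takes over 48 s, if anything falls off the work surface, if the arm or the gripper's body presses on something with over 40 N, if the wrist force passes 120 N, or if a joint passes its speed limit or range.

ROBOT

A 6-joint arm with a two-finger parallel gripper is mounted at the origin on the work surface. World frame = base frame: x ahead of the robot, y to its left, z up, the work surface at z = 0. Lengths are in m, angles in degrees, forces in N, time in s.
With the tool pointing down it reaches from about 0.3 to 0.75 m from the base axis. Payload 8.5 kg.
Tool frame: the origin (TCP) lies between the finger pads; the fingertips stand 25 mm ahead of it and the grasp point (between the pads) lies 6 mm ahead of it; x points along the fingers, y is the direction in which the jaws open and shut, and the axes are right-handed (so a half turn about x gives the same grasp; the last joint's range is limited). The gripper opens to 85 mm and grips with 20 to 120 N. Pads are 22 mm wide; open, the fingers measure 114 mm over their backs; the gripper's body (76 mm by 85 mm) begins 54 mm behind the grasp point. The pads swing forward as they close: fully open they stand 13 mm farther back than shut.
Start: joints at [53.612, 21.807, 74.336, -0, 83.858, -12.336], TCP at [0.224, 0.502, 0.256] pointing down, gripper open.
Joint ranges: [-178.18, 178.18], [-50.72, 133.34], [12.68, 142.11], [-81.47, 261.47], [9.98, 163.14], [-165.26, 165.26]. Speed limits (degrees/s): [136.94, 136.94, 180, 180, 180, 180].

INTERFACE

Orientations are given as a 3x3 rotation matrix whose columns are the frame's x, y, z axes.
In Python, from rig import sensors, get_image, workorder gives the robot as it stands.
- The arm moves only by the tool arm_command, never from a script. Its argument "plan" is a list that holds one entry, the list of rows, each a list of 6 numbers: the shift along the tool's x, y, z in units of 25 mm (1.0 is 25 mm), then the turn, a rotation vector about the tool's x, y, z in units of 6 degrees (1.0 is 6 degrees). In form: [[[dx, dy, dz, ax, ay, az], ...]]. A call has 1 to 10 rows; each row is the pose to reach, as a shift and turn from the pose commanded when the call began, along the tool's axes at that moment; what a row does not reach only later rows make up. A row lasts 1/10 s, in which the tool goes at most 50 mm and 8.59 degrees, less where a joint would pass 70% of its speed; a pose out of reach is approached as far as the arm can. A call with a gripper value outside its range is refused whole. "jaw" is the closure, from 0 (fully open) to 1 (shut), set as the call begins (left out, the last holds). The fingers move at their own pace and stop on an object; "newtons" is the grip in N (left out, the last holds). Time passes only in rows, so rows that repeat a pose let the fingers close. It gives the time, the measured TCP pose, the force and the opening at its end, in the units of the state.
- sensors.observe(): the state, without advancing time (a new reading comes with each control period).
- get_image(name): name is "side" or "top"; returns a dict with "img" (400x640x3 uint8, red, green, blue), "fx", "fy", "cx", "cy" (pixels), "T" (4x4, takes a point from camera to world coordinates). Camera axes: x right, y up, looking along -z (the intrinsics and any distortion apply to the point x, -y, -z); pixel columns grow to the right and rows downward; lengths in m; the calibration is good to about 2 mm. A picture is of the moment at which its call begins. There is no depth.
- workorder.close_job(): hands the job in, once; it reports no verdict.
The state is a dict: "time_s": time; "q": joint angles; "qvel": joint speeds; "joint_efforts": joint torques, N m; "position": TCP position; "tool_rot": TCP orientation; "ft_force": force on the tool from outside, world axes, zero at the start; "wrist_torque": the same for the moment, N m; "grip_width": finger opening in m.
Only numpy, scipy, OpenCV 4.12 (cv2) and the standard library are available. Lean on these libraries where they do the work, as an engineer would, in place of code of your own. Each camera call takes 0.05 s, during which the arm holds its last target. There are 200 camera calls.

## Working session

There is one attempt and no reset: what is moved stays moved. The work goes in short steps, Python scripts to look and compute and a tool call to move; the robot and the scene stay as the last step left them, time stands still between calls to the robot, and variables do not carry over. Pictures are saved under pics/ and viewed, about 8 in all and at most 12, crops included, and the job is handed in when it is done.

Besides the shell and the picture viewer there is one more tool, called after "Request:" as name(argument=value, ...) on one line, values as JSON. arm_command: Moves the arm, as the interface text tells. Its arguments: {"type":"object","properties":{"plan":{"type":"array","items":{"type":"array","items":{"type":"array","items":{"type":"number"}}}},"jaw":{"type":"number"},"newtons":{"type":"number"}},"required":["plan"]}

```bash
mkdir -p pics
cat > h.py <<'E'
import numpy as np, cv2
from rig import sensors, get_image, workorder
def snap(n,f):
    d=get_image(n); cv2.imwrite('pics/'+f,d['img'][:,:,::-1]); return d
def ray(d,u,v):
    T=np.array(d['T']); r=np.array([(u-d['cx'])/d['fx'],-(v-d['cy'])/d['fy'],-1.])
    return T[:3,3],T[:3,:3]@r
def onz(d,u,v,z):
    o,r=ray(d,u,v); return o+r*(z-o[2])/r[2]
def proj(d,p):
    T=np.array(d['T']); c=T[:3,:3].T@(np.array(p)-T[:3,3]); return d['cx']+d['fx']*c[0]/-c[2], d['cy']-d['fy']*c[1]/-c[2]
def state():
    s=sensors.observe(); print({k:np.round(s[k],4).tolist() for k in('time_s','position','tool_rot','ft_force','grip_width')}); return s
E
python3 - <<'E'
from h import *
for n in('top','side'):
    d=snap(n,n+'0.png'); print({k:v for k,v in d.items() if k!='img'})
state()
E
```

```text
{'fx': 460.01075942068576, 'fy': 460.01075942068576, 'cx': 320.01227713708454, 'cy': 204.39176487819276, 'T': array([[-1.67980180e-02,  9.97385707e-01, -7.02821249e-02,
         4.74732970e-01],
       [-9.99747626e-01, -1.57059210e-02,  1.60626539e-02,
         1.92489535e-04],
       [ 1.49168160e-02,  7.05342082e-02,  9.97397821e-01,
         1.09977863e+00],
       [ 0.00000000e+00,  0.00000000e+00,  0.00000000e+00,
         1.00000000e+00]])}
{'fx': 389.35729672543147, 'fy': 389.35729672543147, 'cx': 313.38157550578296, 'cy': 196.49691328184778, 'T': array([[-0.98302978,  0.13659599, -0.12244994,  0.43856852],
       [-0.18319489, -0.69605565,  0.69422342,  0.48667425],
       [ 0.00959616,  0.7048745 ,  0.70926712,  0.54943305],
       [ 0.        ,  0.        ,  0.        ,  1.        ]])}
{'time_s': 0.1, 'position': [0.224, 0.5021, 0.2558], 'tool_rot': [[-0.0007, 0.4076, 0.9132], [-0.001, 0.9132, -0.4076], [-1.0, -0.0012, -0.0003]], 'ft_force': [0.2294, 0.7816, -0.0051], 'grip_width': 0.0851}
```

View pics/top0.png

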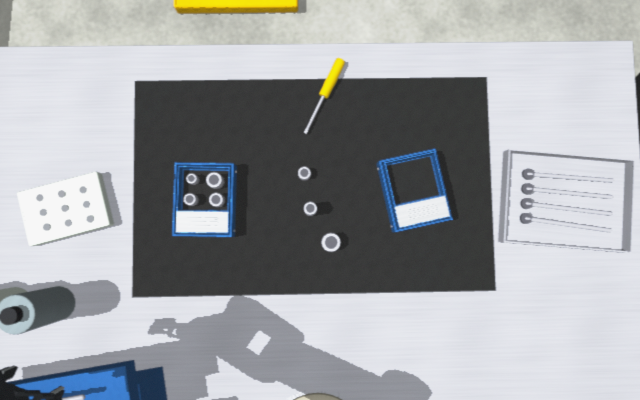

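View pics/side0.png

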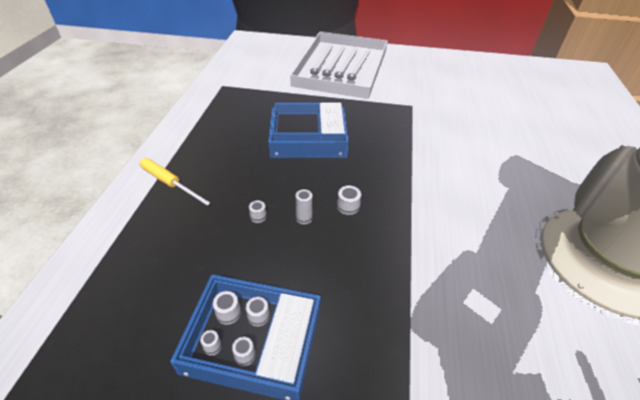

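Top view: the shut, full organiser is at left (204,200). The raised, empty one is at right (415,190), with its plate at (423,211). The tall socket is the middle one, at (310,208) in top and (304,205) in side. Next I measure these.

```bash
cat > m.py <<'E'
from h import *
def plate(d,z,box=(375,140,465,240)):
    x0,y0,x1,y1=box; im=d['img'][y0:y1,x0:x1].astype(int)
    m=((im.min(2)>150)).astype(np.uint8)
    cs,_=cv2.findContours(m,0,1); c=max(cs,key=cv2.contourArea)+np.array([x0,y0])
    P=np.array([onz(d,u,v,z)[:2] for u,v in c[:,0]],np.float32)
    return cv2.minAreaRect(P)
def blue(d,z,box=(365,135,470,245)):
    x0,y0,x1,y1=box; im=d['img'][y0:y1,x0:x1].astype(int)
    m=((im[:,:,2]-im[:,:,0]>50)).astype(np.uint8)
    cs,_=cv2.findContours(m,cv2.RETR_CCOMP,1); 
    c=max(cs,key=cv2.contourArea)+np.array([x0,y0])
    out=cv2.minAreaRect(np.array([onz(d,u,v,z)[:2] for u,v in c[:,0]],np.float32))
    return out
E
python3 - <<'E'
from m import *
d=get_image('top')
r=plate(d,.06); print('plate',r); print(cv2.boxPoints(r))
r=blue(d,.06); print('blue',r);print(cv2.boxPoints(r))
# sockets
hsv=d['img'].astype(int)
for (x,y,z) in ((310,208,.062),(304,173,.03),(331,242,.036)):
    w=14; im=d['img'][y-w:y+w,x-w:x+w]; m=(im.min(2)>140).astype(np.uint8)
    cs,_=cv2.findContours(m,0,1); c=max(cs,key=cv2.contourArea)+np.array([x-w,y-w])
    P=np.array([onz(d,u,v,z)[:2] for u,v in c[:,0]],np.float32)
    print(cv2.minEnclosingCircle(P), cv2.minEnclosingCircle(c)); 
s=get_image('side')
cv2.imwrite('pics/c.png',np.hstack([cv2.resize(d['img'][140:260,280:460],None,fx=3,fy=3)[:, :, ::-1],cv2.resize(s['img'][170:240,270:340],(240,360))[:,:,::-1]]))
E
```

```text
plate ((0.5291256904602051, -0.247406005859375), (0.04840487986803055, 0.11804139614105225), 11.58572769165039)
[[ 0.49356303 -0.1944485 ]
 [ 0.51726973 -0.31008485]
 [ 0.5646883  -0.3003635 ]
 [ 0.54098165 -0.18472716]]
blue ((0.5779212713241577, -0.2309926301240921), (0.1688046157360077, 0.14111025631427765), 11.503755569458008)
[[ 0.48114347 -0.17868736]
 [ 0.50928545 -0.31696296]
 [ 0.67469907 -0.2832979 ]
 [ 0.6465571  -0.1450223 ]]
((0.5398937463760376, 0.006733126472681761), 0.014909707941114902) ((309.78570556640625, 208.07142639160156), 6.550539970397949)
((0.6250404119491577, 0.019829943776130676), 0.015067728236317635) ((303.75, 172.75), 6.373874664306641)
((0.4623774290084839, -0.039484865963459015), 0.021954230964183807) ((330.42156982421875, 242.0294189453125), 9.477741241455078)
```

View pics/c.png

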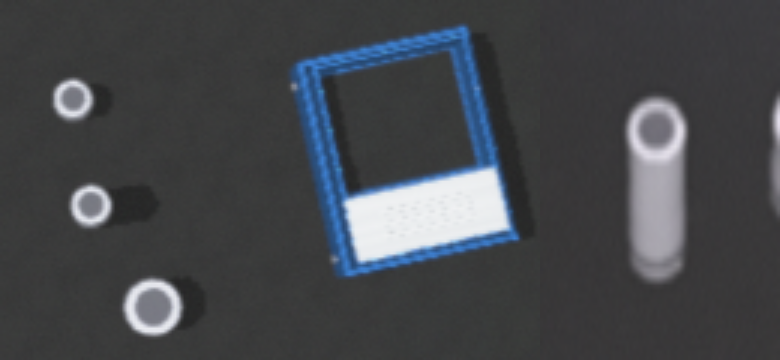

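Request:
arm_command(plan=[[[0.5, -1.3, 2, -0.5, 0, 0], [1, -2.6, 3.9, -1, 0, 0], [1.5, -3.9, 5.9, -1.5, 0, 0], [2, -5.2, 7.8, -2, 0, 0], [2.5, -6.5, 9.8, -2.5, 0, 0], [3, -7.8, 11.8, -3, 0, 0], [3.4, -9.1, 13.7, -3.5, 0, 0], [3.6, -10.4, 15.7, -4, 0, 0], [3.8, -11.7, 17.6, -4, 0, 0], [4, -12.9, 19.6, -4, 0, 0]]], jaw=0.2, newtons=50)

```text
time_s: 1.2
position: [0.4886, 0.0856, 0.1661]
tool_rot: [[-0.0, 0.001, 1.0], [0.0, 1.0, -0.001], [-1.0, 0.0, -0.0]]
ft_force: [0.3, 1.5, 0.4]
grip_width: 0.0681
```

Request:
arm_command(plan=[[[0, 0, 0, 0, 0, 0], [0, 0, 0, 0, 0, 0]]])

```text
time_s: 1.4
position: [0.4881, 0.0868, 0.166]
tool_rot: [[-0.001, 0.003, 1.0], [0.0, 1.0, -0.003], [-1.0, 0.0, -0.001]]
ft_force: [0.1, -0.5, -0.4]
grip_width: 0.0684
```

```bash
python3 -c "
from h import *
state()"
```

```text
{'time_s': 1.4, 'position': [0.4881, 0.0868, 0.166], 'tool_rot': [[-0.001, 0.0031, 1.0], [0.0002, 1.0, -0.0031], [-1.0, 0.0002, -0.001]], 'ft_force': [0.146, -0.5339, -0.3733], 'grip_width': 0.0684}
```

Request:
arm_command(plan=[[[0, -0.8, 0.5, 0, 0, 0], [0, -1.6, 1, 0, 0, 0], [0, -2.4, 1.6, 0, 0, 0], [0, -3.2, 2.08, 0, 0, 0], [0, -3.2, 2.08, 0, 0, 0], [0, -3.2, 2.08, 0, 0, 0], [0, -3.2, 2.08, 0, 0, 0]]])

```text
time_s: 2.1
position: [0.5392, 0.009, 0.1665]
tool_rot: [[-0.0, -0.001, 1.0], [0.0, 1.0, 0.001], [-1.0, 0.0, -0.0]]
ft_force: [-0.3, 0.3, -0.3]
grip_width: 0.0686
```

```bash
python3 -c "
from h import *
state()
d=snap('side','s1.png');t=snap('top','t1.png')
cv2.imwrite('pics/c1.png',np.hstack([cv2.resize(x['img'][a:a+130,240:370],(390,390))[:,:,::-1] for x,a in((d,120),(t,140))]))"
```

```text
{'time_s': 2.1, 'position': [0.5392, 0.009, 0.1665], 'tool_rot': [[-0.0004, -0.0007, 1.0], [0.0003, 1.0, 0.0007], [-1.0, 0.0003, -0.0004]], 'ft_force': [-0.2614, 0.3175, -0.2756], 'grip_width': 0.0686}
```

View pics/c1.png

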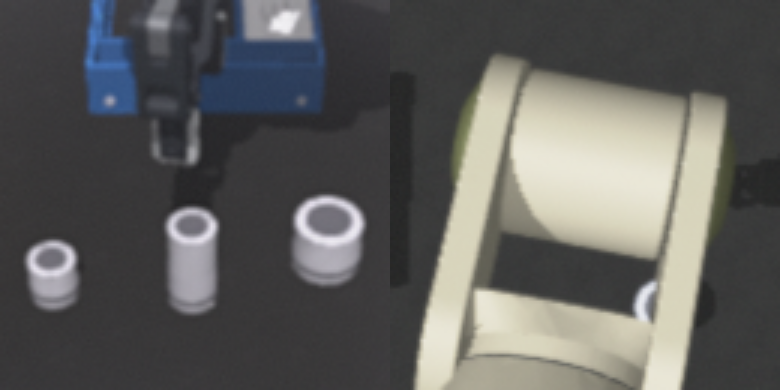

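Side view: the fingers are just behind and above the tall socket, whose rim centre is at about (304,195). The neighbours are clear. Next I check that point against the top-view estimate.

```bash
python3 -c "
from h import *
d=get_image('side')
print(proj(d,(.5399,.0067,.062)), onz(d,304,195.3,.062)); state()"
```

```text
(np.float64(304.1674245537793), np.float64(194.0463794761156)) [0.5395625  0.00984148 0.062     ]
{'time_s': 2.25, 'position': [0.5395, 0.0085, 0.1665], 'tool_rot': [[-0.0001, -0.0003, 1.0], [0.0001, 1.0, 0.0003], [-1.0, 0.0001, -0.0001]], 'ft_force': [-0.5308, -0.189, -0.3169], 'grip_width': 0.068}
```

The two views agree: the socket is at about (0.540, 0.008). I'll descend and grip.

Request:
arm_command(plan=[[[0.6, 0, 0, 0, 0, 0], [1.4, 0, 0, 0, 0, 0], [2.2, 0, 0, 0, 0, 0], [3, 0, 0, 0, 0, 0], [3.7, 0, 0, 0, 0, 0], [4.2, 0, 0, 0, 0, 0], [4.55, 0, 0, 0, 0, 0], [4.55, 0, 0, 0, 0, 0], [4.55, 0, 0, 0, 0, 0]]])

```text
time_s: 3.15
position: [0.5401, 0.0077, 0.053]
tool_rot: [[0.001, 0.001, 1.0], [-0.0, 1.0, -0.001], [-1.0, -0.0, 0.001]]
ft_force: [0.1, 0.7, -0.2]
grip_width: 0.0686
```

Request:
arm_command(plan=[[[0, 0, 0, 0, 0, 0], [0, 0, 0, 0, 0, 0], [0, 0, 0, 0, 0, 0], [0, 0, 0, 0, 0, 0], [0, 0, 0, 0, 0, 0], [0, 0, 0, 0, 0, 0], [0, 0, 0, 0, 0, 0], [0, 0, 0, 0, 0, 0]]], jaw=1, newtons=50)

```text
time_s: 3.95
position: [0.5401, 0.0076, 0.0533]
tool_rot: [[0.001, 0.001, 1.0], [-0.0, 1.0, -0.001], [-1.0, -0.0, 0.001]]
ft_force: [-1.9, 0.9, 6.1]
grip_width: 0.0283
```

Request:
arm_command(plan=[[[-0.3, 0, 0, 0, 0, 0], [-0.8, 0, 0, 0, 0, 0], [-1.5, 0, 0, 0, 0, 0], [-2.3, 0, 0, 0, 0, 0], [-3.1, 0, 0, 0, 0, 0], [-3.7, 0, 0, 0, 0, 0], [-4, 0, 0, 0, 0, 0], [-4, 0, 0, 0, 0, 0], [-4, 0, 0, 0, 0, 0]]])

```text
time_s: 4.85
position: [0.5396, 0.0076, 0.1522]
tool_rot: [[-0.001, 0.001, 1.0], [0.0, 1.0, -0.001], [-1.0, 0.0, -0.001]]
ft_force: [-0.1, -0.5, -1.0]
grip_width: 0.0278
```

```bash
python3 -c "
from h import *
d=snap('side','s2.png'); state()
cv2.imwrite('pics/c2.png',cv2.resize(d['img'][60:260,220:400],None,fx=3,fy=3)[:,:,::-1])"
```

```text
{'time_s': 4.9, 'position': [0.5395, 0.0076, 0.1519], 'tool_rot': [[-0.0014, 0.0009, 1.0], [0.0003, 1.0, -0.0009], [-1.0, 0.0003, -0.0014]], 'ft_force': [-0.433, 0.8247, -1.3962], 'grip_width': 0.0279}
```

View pics/c2.png

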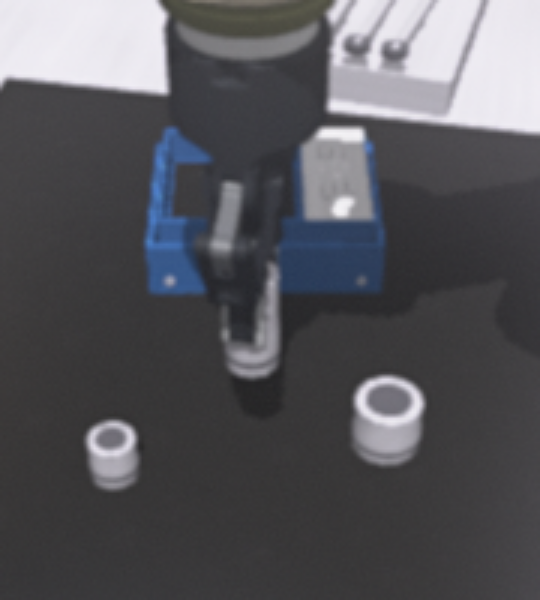

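The socket is held and hangs upright; the two other sockets are undisturbed. Next I carry it over the tray.

Request:
arm_command(plan=[[[0, -0.5, 0.1, 0, 0, 0], [0, -1.4, 0.4, 0, 0, 0], [0, -2.5, 0.7, 0, 0, 0], [0, -3.7, 1, 0, 0, 0], [0, -4.9, 1.3, 0, 0, 0], [0, -6.1, 1.7, 0, 0, 0], [0, -7.3, 2, 0, 0, 0], [0, -8.4, 2.3, 0, 0, 0], [0, -9.2, 2.5, 0, 0, 0], [0, -9.6, 2.64, 0, 0, 0]]])

```text
time_s: 5.9
position: [0.6054, -0.2351, 0.1516]
tool_rot: [[-0.001, 0.003, 1.0], [0.0, 1.0, -0.003], [-1.0, 0.0, -0.001]]
ft_force: [-0.0, -0.3, -2.4]
grip_width: 0.028
```

Request:
arm_command(plan=[[[0, 0, 0, 0, 0, 0], [0, 0, 0, 0, 0, 0], [0, 0, 0, 0, 0, 0]]])

```text
time_s: 6.2
position: [0.6055, -0.2315, 0.1526]
tool_rot: [[-0.0, -0.0, 1.0], [0.0, 1.0, 0.0], [-1.0, 0.0, -0.0]]
ft_force: [0.6, 0.3, -1.5]
grip_width: 0.0279
```

```bash
python3 -c "
from h import *
d=snap('side','s3.png'); s=state()
p=s['position']; f=lambda q:tuple(3*(np.array(proj(d,q))-[240,60]))
for n,q in(('floor',(.6036,-.2321,.033)),('sockbottom',p-[0,0,.053])): print(n,f(q))
cv2.imwrite('pics/c3.png',cv2.resize(d['img'][60:180,240:400],None,fx=3,fy=3)[:,:,::-1])"
```

```text
{'time_s': 6.25, 'position': [0.6056, -0.2315, 0.1527], 'tool_rot': [[-0.0002, -0.0002, 1.0], [0.0002, 1.0, 0.0002], [-1.0, 0.0002, -0.0002]], 'ft_force': [0.2513, -0.0464, -1.4025], 'grip_width': 0.0278}
floor (np.float64(173.3012954021819), np.float64(199.97470509129653))
sockbottom (np.float64(168.69878312579374), np.float64(122.72722832894608))
```

View pics/c3.png

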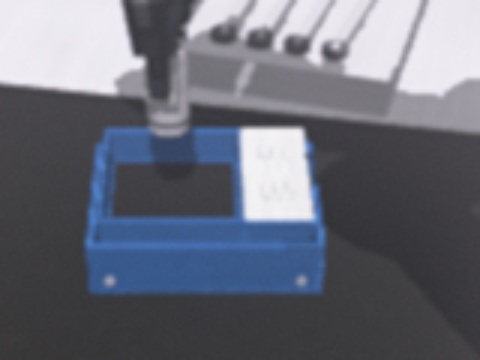

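The socket bottom at (168,128) in the crop matches the projection and lies over the compartment, so I lower it.

Request:
arm_command(plan=[[[0.3, 0, 0, 0, 0, 0], [0.7, 0, 0, 0, 0, 0], [1.1, 0, 0, 0, 0, 0], [1.5, 0, 0, 0, 0, 0], [1.8, 0, 0, 0, 0, 0], [2.1, 0, 0, 0, 0, 0], [2.3, 0, 0, 0, 0, 0], [2.4, 0, 0, 0, 0, 0], [2.5, 0, 0, 0, 0, 0], [2.5, 0, 0, 0, 0, 0]]])

```text
time_s: 7.25
position: [0.6056, -0.2325, 0.09]
tool_rot: [[-0.0, 0.001, 1.0], [0.0, 1.0, -0.001], [-1.0, 0.0, -0.0]]
ft_force: [-0.1, 0.8, -1.9]
grip_width: 0.0283
```

Request:
arm_command(plan=[[[0.04, 0, 0, 0, 0, 0], [0.08, 0, 0, 0, 0, 0], [0.12, 0, 0, 0, 0, 0], [0.12, 0, 0, 0, 0, 0], [0.12, 0, 0, 0, 0, 0]]])

```text
time_s: 7.75
position: [0.6057, -0.2325, 0.0871]
tool_rot: [[0.0, 0.001, 1.0], [-0.0, 1.0, -0.001], [-1.0, -0.0, 0.0]]
ft_force: [-0.7, 0.3, -2.2]
grip_width: 0.0279
```

Still no contact; I creep lower.

Request:
arm_command(plan=[[[0.03, 0, 0, 0, 0, 0], [0.06, 0, 0, 0, 0, 0], [0.06, 0, 0, 0, 0, 0], [0.06, 0, 0, 0, 0, 0]]])

```text
time_s: 8.15
position: [0.6057, -0.2325, 0.086]
tool_rot: [[0.0, 0.001, 1.0], [-0.0, 1.0, -0.001], [-1.0, -0.0, 0.0]]
ft_force: [-1.3, 0.3, 3.1]
grip_width: 0.0282
```

Request:
arm_command(plan=[[[0.03, 0, 0, 0, 0, 0], [0.06, 0, 0, 0, 0, 0], [0.06, 0, 0, 0, 0, 0], [0.06, 0, 0, 0, 0, 0]]])

```text
time_s: 8.55
position: [0.6057, -0.2325, 0.0842]
tool_rot: [[0.0, 0.001, 1.0], [-0.0, 1.0, -0.001], [-1.0, -0.0, 0.0]]
ft_force: [0.4, 0.4, 2.7]
grip_width: 0.0282
```

Contact. I back off 1.5 mm and release.

Request:
arm_command(plan=[[[-0.03, 0, 0, 0, 0, 0], [-0.06, 0, 0, 0, 0, 0], [-0.06, 0, 0, 0, 0, 0], [-0.06, 0, 0, 0, 0, 0]]])

```text
time_s: 8.95
position: [0.6057, -0.2325, 0.0857]
tool_rot: [[0.0, 0.001, 1.0], [-0.0, 1.0, -0.001], [-1.0, -0.0, 0.0]]
ft_force: [-0.2, 0.6, 2.5]
grip_width: 0.0284
```

Request:
arm_command(plan=[[[0, 0, 0, 0, 0, 0], [0, 0, 0, 0, 0, 0], [0, 0, 0, 0, 0, 0], [0, 0, 0, 0, 0, 0], [0, 0, 0, 0, 0, 0], [0, 0, 0, 0, 0, 0]]], jaw=0.35)

```text
time_s: 9.55
position: [0.6056, -0.2325, 0.0856]
tool_rot: [[-0.0, 0.001, 1.0], [0.0, 1.0, -0.001], [-1.0, 0.0, -0.0]]
ft_force: [0.4, 0.2, 0.2]
grip_width: 0.0557
```

Request:
arm_command(plan=[[[-0.2, 0, 0, 0, 0, 0], [-0.5, 0, 0, 0, 0, 0], [-1, 0, 0, 0, 0, 0], [-1.6, 0, 0, 0, 0, 0], [-2.2, 0, 0, 0, 0, 0], [-2.8, 0, 0, 0, 0, 0], [-3.2, 0, 0, 0, 0, 0], [-3.2, 0, 0, 0, 0, 0]]])

```text
time_s: 10.35
position: [0.6061, -0.2328, 0.1677]
tool_rot: [[0.003, 0.001, 1.0], [-0.002, 1.0, -0.001], [-1.0, -0.002, 0.003]]
ft_force: [0.0, 0.9, 0.3]
grip_width: 0.0553
```

```bash
python3 -c "
from h import *
d=snap('side','s4.png'); s=state()
f=lambda q:tuple(3*(np.array(proj(d,q))-[240,60]))
for q in((.6056,-.2325,.033),(.6056,-.2325,.095),(.529,-.2474,.06)): print(f(q))
cv2.imwrite('pics/c4.png',cv2.resize(d['img'][60:180,240:400],None,fx=3,fy=3)[:,:,::-1])"
```

```text
{'time_s': 10.4, 'position': [0.6058, -0.2326, 0.1664], 'tool_rot': [[0.0013, 0.0009, 1.0], [-0.0008, 1.0, -0.0009], [-1.0, -0.0008, 0.0013]], 'ft_force': [-0.3039, -0.8318, -0.5317], 'grip_width': 0.0555}
(np.float64(170.83357367514924), np.float64(199.3710612043334))
(np.float64(169.08367297482494), np.float64(127.77397500592362))
(np.float64(275.17522864089466), np.float64(169.47555658517277))
```

View pics/c4.png

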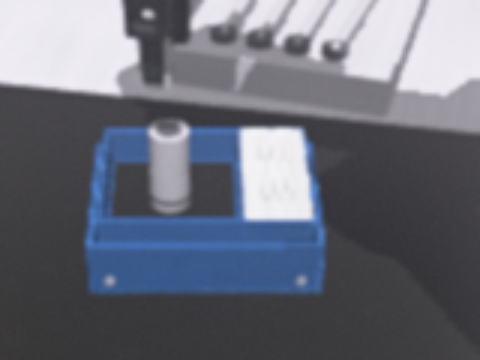

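The socket stands upright in the compartment and the tray is still up; the plate centre, at about (277,172), matches the projection. I close the fingers and move above the plate.

Request:
arm_command(plan=[[[0, -0.1, -0.5, 0, 0, 0], [0, -0.2, -1.1, 0, 0, 0], [0, -0.3, -1.7, 0, 0, 0], [0, -0.45, -2.3, 0, 0, 0], [0, -0.55, -2.8, 0, 0, 0], [0, -0.6, -3.07, 0, 0, 0], [0, -0.6, -3.07, 0, 0, 0], [0, -0.6, -3.07, 0, 0, 0], [0, -0.6, -3.07, 0, 0, 0]]], jaw=1)

```text
time_s: 11.3
position: [0.5293, -0.2473, 0.1655]
tool_rot: [[0.0, 0.001, 1.0], [0.0, 1.0, -0.001], [-1.0, 0.0, 0.0]]
ft_force: [0.2, -0.3, 0.4]
grip_width: 0.0001
```

Request:
arm_command(plan=[[[0.4, 0, 0, 0, 0, 0], [0.9, 0, 0, 0, 0, 0], [1.5, 0, 0, 0, 0, 0], [2, 0, 0, 0, 0, 0], [2.4, 0, 0, 0, 0, 0], [2.7, 0, 0, 0, 0, 0], [2.8, 0, 0, 0, 0, 0], [2.8, 0, 0, 0, 0, 0], [2.8, 0, 0, 0, 0, 0]]])

```text
time_s: 12.2
position: [0.5291, -0.2476, 0.0961]
tool_rot: [[0.001, 0.001, 1.0], [-0.001, 1.0, -0.001], [-1.0, -0.001, 0.001]]
ft_force: [-0.9, -0.5, 0.2]
grip_width: 0.0001
```

Request:
arm_command(plan=[[[0.1, 0, 0, 0, 0, 0], [0.2, 0, 0, 0, 0, 0], [0.3, 0, 0, 0, 0, 0], [0.4, 0, 0, 0, 0, 0], [0.5, 0, 0, 0, 0, 0], [0.6, 0, 0, 0, 0, 0], [0.7, 0, 0, 0, 0, 0], [0.8, 0, 0, 0, 0, 0], [0.9, 0, 0, 0, 0, 0], [1, 0, 0, 0, 0, 0]]])

```text
time_s: 13.2
position: [0.5289, -0.2475, 0.0709]
tool_rot: [[0.0, 0.001, 1.0], [-0.0, 1.0, -0.001], [-1.0, -0.0, 0.0]]
ft_force: [-3.3, 0.8, 8.4]
grip_width: -0.0
```

Request:
arm_command(plan=[[[0.08, 0, 0, 0, 0, 0], [0.16, 0, 0, 0, 0, 0], [0.24, 0, 0, 0, 0, 0], [0.32, 0, 0, 0, 0, 0], [0.36, 0, 0, 0, 0, 0], [0.36, 0, 0, 0, 0, 0]]])

```text
time_s: 13.8
position: [0.5289, -0.2474, 0.0616]
tool_rot: [[-0.0, 0.001, 1.0], [-0.0, 1.0, -0.001], [-1.0, -0.0, -0.0]]
ft_force: [-2.5, 0.9, 4.7]
grip_width: 0.0001
```

Request:
arm_command(plan=[[[0.03, 0, 0, 0, 0, 0], [0.06, 0, 0, 0, 0, 0], [0.06, 0, 0, 0, 0, 0]]])

```text
time_s: 14.1
position: [0.5289, -0.2474, 0.0605]
tool_rot: [[0.0, 0.001, 1.0], [-0.0, 1.0, -0.001], [-1.0, -0.0, 0.0]]
ft_force: [-2.8, 1.0, 7.7]
grip_width: 0.0002
```

Request:
arm_command(plan=[[[0.02, 0, 0, 0, 0, 0], [0.04, 0, 0, 0, 0, 0], [0.04, 0, 0, 0, 0, 0]]])

```text
time_s: 14.4
position: [0.5289, -0.2475, 0.0604]
tool_rot: [[0.001, 0.001, 1.0], [-0.001, 1.0, -0.001], [-1.0, -0.001, 0.001]]
ft_force: [-4.9, 2.6, 15.6]
grip_width: -0.0001
```

Hard stop reached. I rise slowly to let go.

Request:
arm_command(plan=[[[-0.06, 0, 0, 0, 0, 0], [-0.14, 0, 0, 0, 0, 0], [-0.24, 0, 0, 0, 0, 0], [-0.36, 0, 0, 0, 0, 0], [-0.5, 0, 0, 0, 0, 0], [-0.7, 0, 0, 0, 0, 0], [-1.2, 0, 0, 0, 0, 0], [-2, 0, 0, 0, 0, 0], [-3, 0, 0, 0, 0, 0], [-4, 0, 0, 0, 0, 0]]])

```text
time_s: 15.4
position: [0.5288, -0.2474, 0.1608]
tool_rot: [[0.0, 0.001, 1.0], [-0.0, 1.0, -0.001], [-1.0, -0.0, 0.0]]
ft_force: [-0.1, -0.3, -0.4]
grip_width: 0.0
```

Request:
arm_command(plan=[[[-0.5, 0.8, 0, 0, 0, 0], [-1, 1.6, 0, 0, 0, 0], [-1, 3, 0, 0, 0, 0], [-1, 4.5, 0, 0, 0, 0], [-1, 6, 0, 0, 0, 0], [-1, 7, 0, 0, 0, 0], [-1, 7.5, 0, 0, 0, 0], [-1, 7.5, 0, 0, 0, 0]]])

```text
time_s: 16.2
position: [0.5287, -0.058, 0.1842]
tool_rot: [[-0.001, -0.002, 1.0], [0.0, 1.0, 0.002], [-1.0, 0.0, -0.001]]
ft_force: [-0.6, 0.6, 0.0]
grip_width: -0.0001
```

```bash
python3 -c "
from m import *
d=snap('side','s5.png'); t=snap('top','t5.png'); s=state()
print('plate if down',plate(t,.043),'if up',plate(t,.06))
cv2.imwrite('pics/c5.png',np.hstack([cv2.resize(x['img'][a:a+120,b:b+120],(400,400))[:,:,::-1] for x,a,b in((d,70,250),(t,130,360))]))"
```

```text
{'time_s': 16.3, 'position': [0.529, -0.0602, 0.1841], 'tool_rot': [[-0.0001, 0.0007, 1.0], [-0.0003, 1.0, -0.0007], [-1.0, -0.0003, -0.0001]], 'ft_force': [-0.2351, -0.6514, 0.4535], 'grip_width': 0.0001}
plate if down ((0.5285972952842712, -0.24650147557258606), (0.04547771066427231, 0.1152152493596077), 11.509079933166504) if up ((0.5277307629585266, -0.24253296852111816), (0.044746123254299164, 0.11336184293031693), 11.509079933166504)
```

View pics/c5.png

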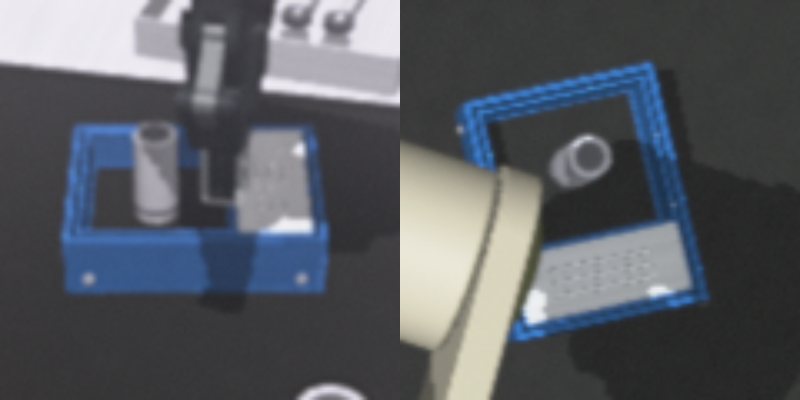

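The tray looks sunk: the plate's near edge is now at the case rim in the side crop, and the socket is upright. I move the arm clear for a final check.

Request:
arm_command(plan=[[[-0.3, 1, -0.3, 0, 0, 0], [-0.6, 2.2, -0.8, 0, 0, 0], [-1, 3.6, -1.4, 0, 0, 0], [-1, 5, -2, 0, 0, 0], [-1, 6.4, -2.6, 0, 0, 0], [-1, 7.6, -3.2, 0, 0, 0], [-1, 8.5, -3.6, 0, 0, 0], [-1, 9, -4, 0, 0, 0], [-1, 9, -4, 0, 0, 0], [-1, 9, -4, 0, 0, 0]]])

```text
time_s: 17.3
position: [0.4298, 0.1643, 0.2091]
tool_rot: [[0.0, 0.002, 1.0], [-0.0, 1.0, -0.002], [-1.0, -0.0, 0.0]]
ft_force: [-0.3, 0.4, -0.3]
grip_width: -0.0002
```

```bash
python3 -c "
from m import *
d=snap('side','s6.png'); t=snap('top','t6.png'); s=state()
print('plate if down',plate(t,.043),'if up',plate(t,.06))
cv2.imwrite('pics/c6.png',np.hstack([cv2.resize(x['img'][a:a+120,b:b+120],(400,400))[:,:,::-1] for x,a,b in((d,70,250),(t,130,360))]))"
```

```text
{'time_s': 17.4, 'position': [0.43, 0.1642, 0.2091], 'tool_rot': [[0.0002, 0.0024, 1.0], [-0.0002, 1.0, -0.0024], [-1.0, -0.0002, 0.0002]], 'ft_force': [-0.4841, -0.2395, -0.1116], 'grip_width': -0.0003}
plate if down ((0.5296821594238281, -0.24753183126449585), (0.04769095033407211, 0.11766728013753891), 11.508703231811523) if up ((0.5287981033325195, -0.24354682862758636), (0.046923719346523285, 0.11577440053224564), 11.508621215820312)
```

View pics/c6.png

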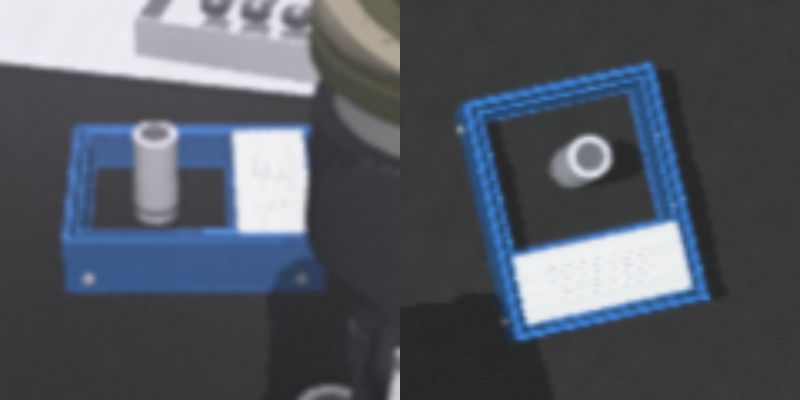

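The tray is down and level with the case: at z = 43 mm the plate's centre matches its earlier position to 1 mm, but at 60 mm it would be 4 mm off. The socket stands upright at (590,157) in the top crop, and the arm is clear.

```bash
python3 -c "
from rig import workorder
print(workorder.close_job())"
```

```text
the job is handed in; nothing more can be done
None
```

The tall socket is standing upright in the raised organiser's open compartment, and that tray is now latched down. I placed the socket while the tray was still up. I then pressed the thumb plate once with closed fingers until it reached the hard stop (about 16 N) and let go.

- **Tray:** in the final pictures, about 3 s after letting go, it is level with its case. The plate's centre and size match a height of 43 mm to within 1 mm.
- **Robot:** the arm was clear and touching nothing when I handed the job in, at about 17.4 s of the 48 s allowed.
- **Disagreement:** the gripper read about 28 mm on the 30 mm socket. The grasp held all the same, and no check failed.

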